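# Move a set of bench chisels to the rack in reverse order

## Task

Move the four chisels from the coloured saddles to the empty dark wooden rack, one in each groove, in reverse order: the chisel that now lies leftmost must end up rightmost, the second from the left second from the right, and so on. Keep the blades pointing away from the robot and leave each handle centred on the rack's two rails.

Things in the scene. Friction and masses are not known exactly. Their poses are not given: they have to be found in the camera images.
- chisel_red: Loose bench chisel, 224 mm, 0.16 kg, lying level. Round red handle, 28 mm thick, 124 mm long; steel blade 10 mm wide. Origin on the axis at mid-handle, 55 mm above the bench at the start and when seated in the rack; x along the axis to the cutting tip (157 mm off). It may roll about x. It balances about 20 mm ahead of the origin; the handle's sides are clear to grasp from 35 mm behind the origin to 35 mm ahead.
- chisel_yellow: Loose bench chisel, 224 mm, 0.16 kg, lying level. Round yellow handle, 28 mm thick, 124 mm long; steel blade 16 mm wide. Origin on the axis at mid-handle, 55 mm above the bench at the start and when seated in the rack; x along the axis to the cutting tip (157 mm off). It may roll about x. It balances about 20 mm ahead of the origin; the handle's sides are clear to grasp from 35 mm behind the origin to 35 mm ahead.
- chisel_blue: Loose bench chisel, 224 mm, 0.16 kg, lying level. Round blue handle, 28 mm thick, 124 mm long; steel blade 20 mm wide. Origin on the axis at mid-handle, 55 mm above the bench at the start and when seated in the rack; x along the axis to the cutting tip (157 mm off). It may roll about x. It balances about 20 mm ahead of the origin; the handle's sides are clear to grasp from 35 mm behind the origin to 35 mm ahead.
- chisel_green: Loose bench chisel, 224 mm, 0.16 kg, lying level. Round green handle, 28 mm thick, 124 mm long; steel blade 26 mm wide. Origin on the axis at mid-handle, 55 mm above the bench at the start and when seated in the rack; x along the axis to the cutting tip (157 mm off). It may roll about x. It balances about 20 mm ahead of the origin; the handle's sides are clear to grasp from 35 mm behind the origin to 35 mm ahead.
- saddle_red: Fixed red saddle, 148 mm long, where the red chisel lies at the start: two V supports 94 mm apart, 45 mm wide, tops 58 mm above the bench. The four stand in a row, 62 mm apart, on a fixed grey-painted board 8 mm thick. Origin under its middle on the board, below the chisel's origin; x along it, away from the robot, y left, z up.
- saddle_yellow: Fixed yellow saddle, 148 mm long, where the yellow chisel lies at the start: two V supports 94 mm apart, 45 mm wide, tops 58 mm above the bench. The four stand in a row, 62 mm apart, on a fixed grey-painted board 8 mm thick. Origin under its middle on the board, below the chisel's origin; x along it, away from the robot, y left, z up.
- saddle_blue: Fixed blue saddle, 148 mm long, where the blue chisel lies at the start: two V supports 94 mm apart, 45 mm wide, tops 58 mm above the bench. The four stand in a row, 62 mm apart, on a fixed grey-painted board 8 mm thick. Origin under its middle on the board, below the chisel's origin; x along it, away from the robot, y left, z up.
- saddle_green: Fixed green saddle, 148 mm long, where the green chisel lies at the start: two V supports 94 mm apart, 45 mm wide, tops 58 mm above the bench. The four stand in a row, 62 mm apart, on a fixed grey-painted board 8 mm thick. Origin under its middle on the board, below the chisel's origin; x along it, away from the robot, y left, z up.
- rack: Fixed dark wood rack, 155 mm deep, 262 wide. Two rails, 30 and 124 mm behind its front edge, each with four white-lined 90 degree V grooves 45 mm wide, 35 (bottom) to 58 mm (top) above the bench; open between the rails. Origin at bench level, mid front edge (robot's side); x to the back, y left. Grooves run along x at y = 93, 31, -31, -93 mm; a seated chisel's origin is at x = 77, z = 55 mm.
- board: Fixed grey-painted board, 155 mm deep, 262 wide, 8 thick, under the four saddles. Origin at bench level, mid front edge (robot's side); x to the back, y left. The saddles stand on it at x = 77.5, y = 93, 31, -31 and -93 mm.

How it is judged:
At the end, for the whole second after the job is handed in: Chisels at rest in the rack, one per groove, in reverse of the same-coloured saddles' order: origins within 10 mm of a groove's centre line, 18 mm of x = 77 mm and 6 mm of z = 55 mm (rack frame), parallel to the groove within 0.15 rad, blades to the back (x of chisel_red in the frame of rack between 0.059 and 0.095 m and z of chisel_red in the frame of rack between 0.049 and 0.061 m and ((y of saddle_red in the frame of board between 0.083 and 0.103 m and y of chisel_red in the frame of rack between -0.103 and -0.083 m) or (y of saddle_red in the frame of board between 0.021 and 0.041 m and y of chisel_red in the frame of rack between -0.041 and -0.021 m) or (y of saddle_red in the frame of board between -0.041 and -0.021 m and y of chisel_red in the frame of rack between 0.021 and 0.041 m) or (y of saddle_red in the frame of board between -0.103 and -0.083 m and y of chisel_red in the frame of rack between 0.083 and 0.103 m)) and angle between the x axis of each of chisel_red, chisel_yellow, chisel_blue, chisel_green and the x axis of rack, either way round below 0.15 rad and x of rack in the frame of chisel_red below -0.03 m and linear speed of each of chisel_red, chisel_yellow, chisel_blue, chisel_green below 0.02 m/s and angular speed of each of chisel_red, chisel_yellow, chisel_blue, chisel_green below 0.3 rad/s and x of chisel_yellow in the frame of rack between 0.059 and 0.095 m and z of chisel_yellow in the frame of rack between 0.049 and 0.061 m and ((y of saddle_yellow in the frame of board between 0.083 and 0.103 m and y of chisel_yellow in the frame of rack between -0.103 and -0.083 m) or (y of saddle_yellow in the frame of board between 0.021 and 0.041 m and y of chisel_yellow in the frame of rack between -0.041 and -0.021 m) or (y of saddle_yellow in the frame of board between -0.041 and -0.021 m and y of chisel_yellow in the frame of rack between 0.021 and 0.041 m) or (y of saddle_yellow in the frame of board between -0.103 and -0.083 m and y of chisel_yellow in the frame of rack between 0.083 and 0.103 m)) and x of rack in the frame of chisel_yellow below -0.03 m and x of chisel_blue in the frame of rack between 0.059 and 0.095 m and z of chisel_blue in the frame of rack between 0.049 and 0.061 m and ((y of saddle_blue in the frame of board between 0.083 and 0.103 m and y of chisel_blue in the frame of rack between -0.103 and -0.083 m) or (y of saddle_blue in the frame of board between 0.021 and 0.041 m and y of chisel_blue in the frame of rack between -0.041 and -0.021 m) or (y of saddle_blue in the frame of board between -0.041 and -0.021 m and y of chisel_blue in the frame of rack between 0.021 and 0.041 m) or (y of saddle_blue in the frame of board between -0.103 and -0.083 m and y of chisel_blue in the frame of rack between 0.083 and 0.103 m)) and x of rack in the frame of chisel_blue below -0.03 m and x of chisel_green in the frame of rack between 0.059 and 0.095 m and z of chisel_green in the frame of rack between 0.049 and 0.061 m and ((y of saddle_green in the frame of board between 0.083 and 0.103 m and y of chisel_green in the frame of rack between -0.103 and -0.083 m) or (y of saddle_green in the frame of board between 0.021 and 0.041 m and y of chisel_green in the frame of rack between -0.041 and -0.021 m) or (y of saddle_green in the frame of board between -0.041 and -0.021 m and y of chisel_green in the frame of rack between 0.021 and 0.041 m) or (y of saddle_green in the frame of board between -0.103 and -0.083 m and y of chisel_green in the frame of rack between 0.083 and 0.103 m)) and x of rack in the frame of chisel_green below -0.03 m); the robot touches nothing.
It also fails if it takes over 93 s, if anything falls off the work surface, if the arm or the gripper's body presses on something with over 40 N, if the wrist force passes 120 N, or if a joint passes its speed limit or range.

## Robot

A 6-joint arm with a two-finger parallel gripper is mounted at the origin on the work surface. World frame = base frame: x ahead of the robot, y to its left, z up, the work surface at z = 0. Lengths are in m, angles in rad, forces in N, time in s.
With the tool pointing down it reaches from about 0.325 to 0.775 m from the base axis. Payload 9.3 kg.
Tool frame: the origin (TCP) lies midway between the tips of the shut fingers; the grasp point (between the pads) lies 19 mm behind it; z points along the fingers, x is the direction in which the jaws open and shut, and the axes are right-handed (so a half turn about z gives the same grasp; the last joint's range is limited). The gripper opens to 85 mm and grips with 20 to 120 N. Pads are 22 mm wide; open, the fingers measure 114 mm over their backs; the gripper's body (76 mm by 85 mm) begins 54 mm behind the grasp point. The pads swing forward as they close: fully open they stand 13 mm farther back than shut.
Start: joints at [1.187, 0.259, 0.021, 1.334, 0, 1.418], TCP at [0.126, 0.535, 0.231] pointing down, gripper open.
Joint ranges: [-3.04, 3.04], [-0.91, 1.82], [-1.04, 1.36], [-1.92, 1.95], [-1.52, 1.45], [-3.14, 3.14]. Speed limits (rad/s): [2.22, 2.22, 2.79, 3.14, 3.14, 3.14].

## Interface

Orientations are given as [roll, pitch, yaw] about the fixed x, y, z axes, in that order (R = Rz(yaw) Ry(pitch) Rx(roll)).
In Python, from rig import monitor, optics, order gives the robot as it stands.
- The arm moves only by the tool arm_command, never from a script. Its argument "targets" is a list of rows, each a list of 7 numbers: the shift along the world's x, y, z in cm, then the turn, a rotation vector about the world's x, y, z in degrees, then the finger opening in cm, from 0 to 8.54. A call has 1 to 20 rows; each row is the pose to reach, as a shift and turn from the pose commanded when the call began; what a row does not reach only later rows make up. A row lasts 1/8 s, in which the tool goes at most 62.5 mm and 10.7 degrees, less where a joint would pass 70% of its speed; a pose out of reach is approached as far as the arm can. A call with a gripper value outside its range is refused whole. The fingers move at their own pace and stop on an object; "force" is the grip in N (left out, the last holds). Time passes only in rows, so rows that repeat a pose let the fingers close. It gives the time, the measured TCP pose, the force and the opening at its end, in the units of the state.
- monitor.observe(): the state, without advancing time (a new reading comes with each control period).
- optics.grab_frame(name): name is "scene" or "top" or "wrist"; returns a dict with "image" (420x560x3 uint8, blue, green, red), "vfov" (degrees; the focal length in pixels is half the picture's height over the tangent of half this angle, whatever the lens; pixels are square), "cx", "cy" (the principal point, pixels), "rvec" (rotation vector, rad) and "tvec" (3), from world to camera coordinates, as OpenCV has them. Camera axes: x right, y down, z forward; pixel columns grow to the right and rows downward; lengths in m; the calibration is good to about 2 mm. A picture is of the moment at which its call begins. There is no depth.
- order.close_job(): hands the job in, once; it reports no verdict.
The state is a dict: "t": time; "joint_pos": joint angles; "qvel": joint speeds; "effort": joint torques, N m; "tool_pos": TCP position; "eef_rot": TCP orientation; "contact_force": force on the tool from outside, world axes, zero at the start; "moment": the same for the moment, N m; "width": opening from 0.0 (shut) to 1.0 (fully open).
Only numpy, scipy, OpenCV 4.12 (cv2) and the standard library are available. Lean on these libraries where they do the work, as an engineer would, in place of code of your own. Each camera call takes 0.05 s, during which the arm holds its last target. There are 200 camera calls.

## Working session

There is one attempt and no reset: what is moved stays moved. The work goes in short steps, Python scripts to look and compute and a tool call to move; the robot and the scene stay as the last step left them, time stands still between calls to the robot, and variables do not carry over. Pictures are saved under pics/ and viewed, about 12 in all and at most 16, crops included, and the job is handed in when it is done.

Besides the shell and the picture viewer there is one more tool, called after "Call:" as name(argument=value, ...), one argument or row to a line, values as JSON. arm_command: Moves the arm, as the interface text tells. Its arguments: {"type":"object","properties":{"targets":{"type":"array"},"force":{"type":"number"}},"required":["targets"]}

```bash
mkdir -p pics; ls; cat > h.py <<'E'
import numpy as np, cv2
from rig import monitor, optics, order
def cam(f):
    h=f["image"].shape[0]; fl=h/2/np.tan(np.radians(f["vfov"])/2)
    K=np.array([[fl,0,f["cx"]],[0,fl,f["cy"]],[0,0,1.]])
    return K,np.array(f["rvec"],float),np.array(f["tvec"],float)
def ray(f,uv,z):
    K,r,t=cam(f); R=cv2.Rodrigues(r)[0]; C=-R.T@t
    uv=np.atleast_2d(uv).astype(float)
    d=(R.T@np.linalg.inv(K)@np.c_[uv,np.ones(len(uv))].T).T
    return C+d*((z-C[2])/d[:,2])[:,None]
def proj(f,P):
    K,r,t=cam(f); return cv2.projectPoints(np.array(P,float).reshape(-1,1,3),r,t,K,None)[0][:,0]
E
python3 - <<'E'
from h import *
s=monitor.observe(); print({k:np.round(v,3) for k,v in s.items()})
for n in("top","scene"):
    f=optics.grab_frame(n); cv2.imwrite(f"pics/{n}0.png",f["image"]); np.save(n+".npy",f,allow_pickle=True)
    K,r,t=cam(f); print(n,K[0,0],-cv2.Rodrigues(r)[0].T@t)
E
```

```text
pics
{'t': np.float64(0.0), 'joint_pos': array([1.187, 0.259, 0.021, 1.334, 0.   , 1.418]), 'qvel': array([-0.002, -0.001,  0.001,  0.001,  0.001,  0.   ]), 'effort': array([ 1.0000e-03, -5.5564e+01,  3.4453e+01,  1.4000e-02, -0.0000e+00,
        0.0000e+00]), 'tool_pos': array([0.126, 0.535, 0.231]), 'eef_rot': array([-3.141e+00,  1.000e-03,  1.340e+00]), 'contact_force': array([ 0.199,  0.403, -0.955]), 'moment': array([0.001, 0.032, 0.007]), 'width': np.float64(1.002)}
top 526.1162265688707 [0.30038034 0.01017847 1.09543247]
scene 401.41059735505615 [0.99666787 0.08879303 0.71350268]
```

View pics/top0.png

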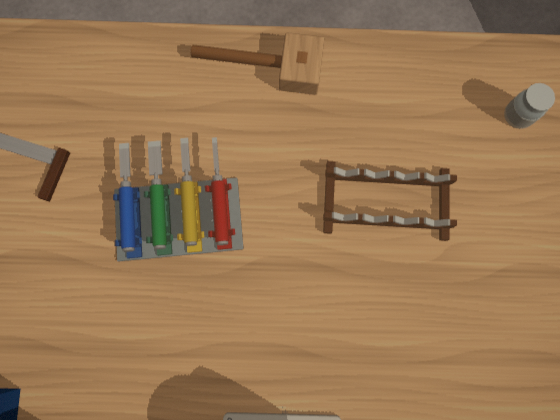

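View pics/scene0.png

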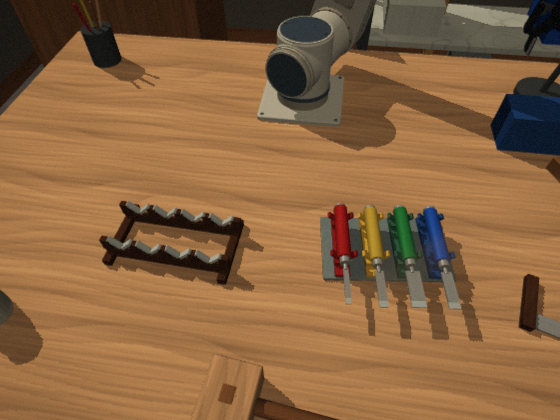

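The top picture shows, left to right, blue, green, yellow and red chisels (columns ~125, 157, 190, 219, row ~215), with blades up the image (+x). The rack spans columns 325–455 and rows 162–240. The scene picture agrees.

```bash
python3 - <<'E'
from h import *
f=np.load("top.npy",allow_pickle=True).item(); im=f["image"]
a=cv2.resize(im[130:265,105:250],None,fx=2.75,fy=2.75*1,interpolation=cv2.INTER_CUBIC)
b=cv2.resize(im[130:265,318:463],None,fx=2.75,fy=2.75,interpolation=cv2.INTER_CUBIC)
cv2.imwrite("pics/crop1.png",np.hstack([a,b]))
print(a.shape)
print(ray(f,[[125,215],[220,213],[327,233],[445,240],[447,170],[330,162]],0.04).round(3))
E
```

```text
(371, 399, 3)
[[ 0.498  0.329  0.04 ]
 [ 0.508  0.136  0.04 ]
 [ 0.473 -0.083  0.04 ]
 [ 0.465 -0.324  0.04 ]
 [ 0.613 -0.333  0.04 ]
 [ 0.623 -0.088  0.04 ]]
```

View pics/crop1.png

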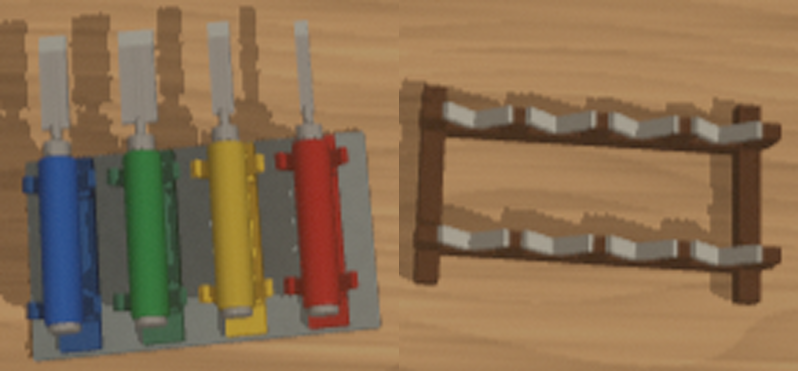

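```bash
cat > fit.py <<'E'
from h import *
from scipy.optimize import least_squares
def fit(f,L,px,x0):
    L=np.array(L,float); px=np.array(px,float)
    def w(p):
        c,s=np.cos(p[2]),np.sin(p[2])
        return np.c_[p[0]+c*L[:,0]-s*L[:,1],p[1]+s*L[:,0]+c*L[:,1],L[:,2]]
    r=least_squares(lambda p:(proj(f,w(p))-px).ravel(),x0)
    return r.x,r.fun.reshape(-1,2)
def tr(p,x,y): c,s=np.cos(p[2]),np.sin(p[2]); return np.round([p[0]+c*x-s*y,p[1]+s*x+c*y],4)
E
python3 - <<'E'
from fit import *
f=np.load("top.npy",allow_pickle=True).item()
A=np.array([[53,37],[65,328],[137,31],[150,322],[218,22],[236,311],[302,23],[324,311]])/2.75+[105,130]
L=[(77.5e-3+dx,y,.055) for y in(.093,.031,-.031,-.093) for dx in(.157,-.067)]
p,r=fit(f,L,A,[.45,.23,0]); print("board",p.round(4)); print(r.round(1).tolist())
for y in(.093,.031,-.031,-.093): print(tr(p,.0775,y))
B=np.array([[441,235],[763,255],[445,112],[762,130]])/2.75+[318-399/2.75,130]
L=[(x,y,.058) for x in(.030,.124) for y in(.1155,-.1155)]
q,r=fit(f,L,B,[.45,-.2,0]); print("rack",q.round(4)); print(r.round(1).tolist())
for y in(.093,.031,-.031,-.093): print(tr(q,.077,y))
E
```

```text
board [0.4242 0.218  0.1156]
[[0.4, -0.5], [-0.4, 1.3], [0.0, -0.7], [0.1, 0.8], [0.6, 0.1], [0.1, 2.1], [0.1, -2.7], [-0.8, -0.6]]
[0.4904 0.3193]
[0.4976 0.2577]
[0.5047 0.1962]
[0.5119 0.1346]
rack [ 0.4718 -0.2108 -0.0313]
[[1.1, 0.3], [-1.4, -0.2], [1.5, -0.0], [-1.1, 0.1]]
[ 0.5517 -0.1203]
[ 0.5498 -0.1823]
[ 0.5478 -0.2442]
[ 0.5459 -0.3062]
```

Call:
arm_command(
  targets=[
    [2, -1.1, -0.3, 0, 0, 1, 4.5],
    [6, -3.4, -0.8, 0, 0, 3.1, 4.5],
    [11, -6.2, -1.5, 0, 0, 5.7, 4.5],
    [16, -9, -2.2, 0, 0, 8.4, 4.5],
    [21, -11.9, -2.8, 0, 0, 11, 4.5],
    [26, -14.7, -3.5, 0, 0, 13.6, 4.5],
    [31, -17.5, -4.2, 0, 0, 16.2, 4.5],
    [35, -19.8, -4.7, 0, 0, 18.3, 4.5],
    [37, -20.9, -5, 0, 0, 19.3, 4.5],
    [37.9, -21.4, -5.1, 0, 0, 19.8, 4.5],
    [37.9, -21.4, -5.1, 0, 0, 19.8, 4.5],
    [37.9, -21.4, -5.1, 0, 0, 19.8, 4.5],
  ],
  force=60,
)

```text
t: 1.6
tool_pos: [0.504, 0.322, 0.1805]
eef_rot: [-3.142, -0.0, 1.686]
contact_force: [-0.6, 0.6, 0.7]
width: 0.524
```

```bash
python3 - <<'E'
from h import *
s=monitor.observe(); print({k:np.round(s[k],3) for k in("t","tool_pos","eef_rot","width","contact_force")})
f=optics.grab_frame("wrist"); cv2.imwrite("pics/w1.png",f["image"]); np.save("wrist1.npy",f,allow_pickle=True)
K,r,t=cam(f); print(K[0,0],-cv2.Rodrigues(r)[0].T@t)
from fit import *
p=[.4242,.218,.1156]
L=[(*tr(p,.0775+dx,y),.055) for y in(.093,.031,-.031,-.093) for dx in(.157,-.067)]
print(proj(f,L).round().tolist())
E
```

```text
{'t': np.float64(1.6), 'tool_pos': array([0.504, 0.322, 0.181]), 'eef_rot': array([-3.142, -0.   ,  1.686]), 'width': np.float64(0.524), 'contact_force': array([-0.616,  0.613,  0.741])}
318.41581242472284 [0.42997949 0.31374095 0.32321104]
[[272.0, 340.0], [271.0, 105.0], [210.0, 340.0], [194.0, 105.0], [148.0, 340.0], [116.0, 105.0], [86.0, 340.0], [39.0, 105.0]]
```

View pics/w1.png

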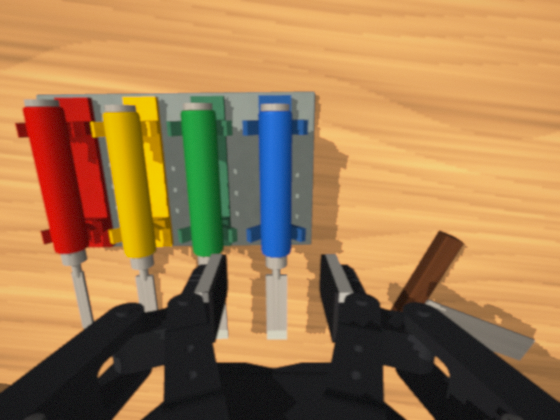

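The wrist view shows blue's butt at (274,105) and tip at (277,339), 0–5 px from the prediction. The finger midline is near column 273, so alignment is good to ~2 mm. Next I descend and grasp.

Call:
arm_command(
  targets=[
    [0, 0.1, -1.5, 0, 0, 0, 4.5],
    [0, 0.1, -4.5, 0, 0, 0, 4.5],
    [0, 0.1, -7.5, 0, 0, 0, 4.5],
    [0, 0.1, -10, 0, 0, 0, 4.5],
    [0, 0.1, -12, 0, 0, 0, 4.5],
    [0, 0.1, -13.5, 0, 0, 0, 4.5],
    [0, 0.1, -14.5, 0, 0, 0, 4.5],
    [0, 0.1, -14.5, 0, 0, 0, 4.5],
    [0, 0.1, -14.5, 0, 0, 0, 1],
    [0, 0.1, -14.5, 0, 0, 0, 1],
    [0, 0.1, -14.5, 0, 0, 0, 1],
    [0, 0.1, -14.5, 0, 0, 0, 1],
    [0, 0.1, -14.5, 0, 0, 0, 1],
    [0, 0.1, -14.5, 0, 0, 0, 1],
  ],
)

```text
t: 3.4
tool_pos: [0.5052, 0.3239, 0.0364]
eef_rot: [3.14, -0.003, 1.687]
contact_force: [-1.1, 6.5, -0.0]
width: 0.309
```

```bash
python3 - <<'E'
from h import *
f=optics.grab_frame("wrist"); g=optics.grab_frame("scene")
print(f["cx"],f["cy"])
cv2.imwrite("pics/w2.png",np.hstack([cv2.resize(f["image"],(400,300)),cv2.resize(g["image"][150:360,280:560],(400,300))]))
E
```

```text
273.25203906091485 209.51439929768304
```

View pics/w2.png

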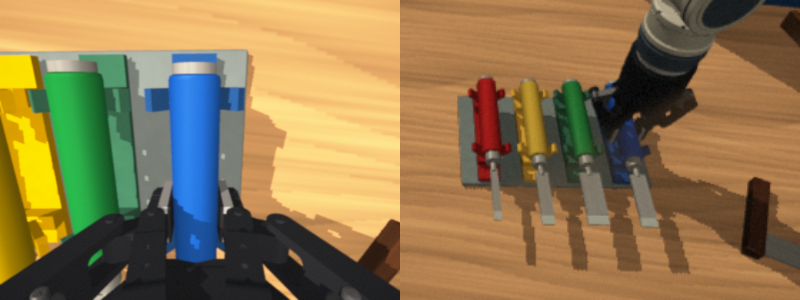

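Blue is gripped: opening 26 mm, and a 6.5 N lateral force suggests it sits 1–2 mm further in +y. Lifting and carrying it to the rightmost groove.

Call:
arm_command(
  targets=[
    [0, 0.1, 0.8, 0, 0, 0, 1],
    [0, 0.1, 3, 0, 0, 0, 1],
    [0, 0.1, 6.5, 0, 0, 0, 1],
    [0, 0.1, 10, 0, 0, 0, 1],
    [0.2, -1.5, 12.5, 0, 0, -0.2, 1],
    [0.6, -5.5, 14, 0, 0, -0.7, 1],
    [1, -10.5, 14, 0, 0, -1.4, 1],
    [1.4, -16, 14, 0, 0, -2.1, 1],
    [1.9, -21.5, 14, 0, 0, -2.8, 1],
    [2.4, -27, 14, 0, 0, -3.6, 1],
    [2.9, -32.5, 14, 0, 0, -4.3, 1],
    [3.4, -38, 14, 0, 0, -5, 1],
    [3.9, -43.5, 14, 0, 0, -5.8, 1],
    [4.4, -49, 14, 0, 0, -6.5, 1],
    [4.8, -54, 14, 0, 0, -7.2, 1],
    [5.2, -58, 14, 0, 0, -7.8, 1],
    [5.5, -61, 14, 0, 0, -8.2, 1],
    [5.6, -62.5, 14, 0, 0, -8.4, 1],
    [5.6, -62.9, 14, 0, 0, -8.4, 1],
    [5.6, -62.9, 14, 0, 0, -8.4, 1],
  ],
)

```text
t: 6.0
tool_pos: [0.5607, -0.3059, 0.1755]
eef_rot: [-3.142, -0.0, 1.539]
contact_force: [-0.0, 0.7, -1.5]
width: 0.309
```

```bash
python3 - <<'E'
from fit import *
s=monitor.observe(); print({k:np.round(s[k],4) for k in("t","tool_pos","eef_rot","width","contact_force")})
f=optics.grab_frame("wrist"); cv2.imwrite("pics/w3.png",cv2.resize(f["image"],(800,600),interpolation=cv2.INTER_CUBIC)); np.save("wrist3.npy",f,allow_pickle=True)
q=[.4718,-.2108,-.0313]
for x in(.03,.124):
  print((proj(f,[(*tr(q,x,y+d),.058) for y in(.093,.031,-.031,-.093) for d in(.0225,-.0225)])*800/560).round().tolist())
E
```

```text
{'t': np.float64(6.0), 'tool_pos': array([ 0.5607, -0.3059,  0.1755]), 'eef_rot': array([-3.1416e+00, -2.0000e-04,  1.5394e+00]), 'width': np.float64(0.3087), 'contact_force': array([-0.0342,  0.7141, -1.4563])}
[[763.0, 186.0], [682.0, 186.0], [652.0, 186.0], [571.0, 186.0], [540.0, 186.0], [459.0, 186.0], [429.0, 186.0], [348.0, 186.0]]
[[727.0, 343.0], [654.0, 343.0], [626.0, 343.0], [553.0, 343.0], [526.0, 343.0], [453.0, 343.0], [425.0, 343.0], [352.0, 343.0]]
```

View pics/w3.png

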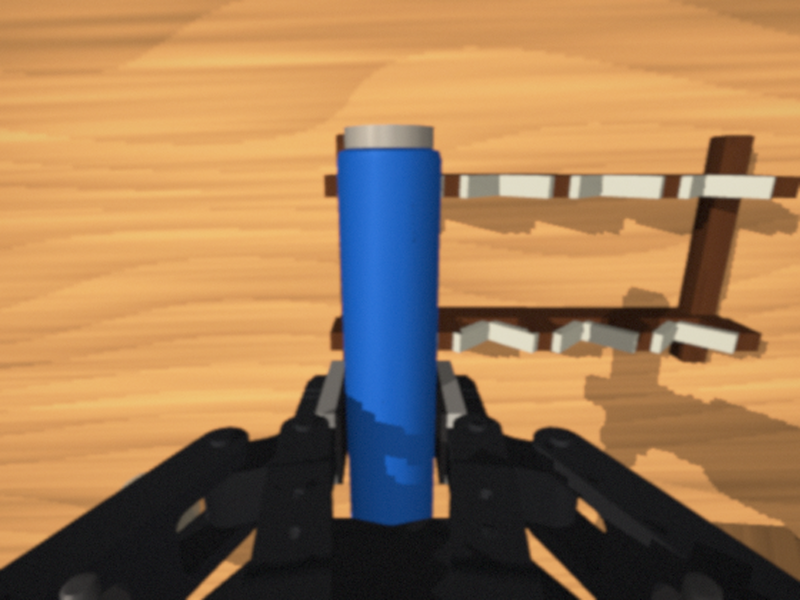

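The wrist view shows blue centred at column 389. The other grooves sit about 6–7 px (3.7 mm) right of the prediction, i.e. +y, while rows and yaw agree. I shift +3 mm in y and seat it.

Call:
arm_command(
  targets=[
    [0, 0.3, -1.5, 0, 0, 0, 1],
    [0, 0.3, -4.5, 0, 0, 0, 1],
    [0, 0.3, -7.5, 0, 0, 0, 1],
    [0, 0.3, -10, 0, 0, 0, 1],
    [0, 0.3, -12, 0, 0, 0, 1],
    [0, 0.3, -13.2, 0, 0, 0, 1],
    [0, 0.3, -13.9, 0, 0, 0, 1],
    [0, 0.3, -13.9, 0, 0, 0, 1],
    [0, 0.3, -13.9, 0, 0, 0, 1],
  ],
)

```text
t: 7.18
tool_pos: [0.5608, -0.303, 0.0366]
eef_rot: [3.141, -0.0, 1.539]
contact_force: [-3.3, 5.1, 1.2]
width: 0.307
```

Call:
arm_command(
  targets=[
    [0, 0, 0, 0, 0, 0, 4.5],
    [0, 0, 0, 0, 0, 0, 4.5],
    [0, 0, 0, 0, 0, 0, 4.5],
    [0, 0, 0, 0, 0, 0, 4.5],
    [0, 0, 1, 0, 0, 0, 4.5],
    [0, 0, 4, 0, 0, 0, 4.5],
    [0, 0, 8, 0, 0, 0, 4.5],
    [0, 0, 12, 0, 0, 0, 4.5],
    [0, 0, 13.9, 0, 0, 0, 4.5],
    [0, 0, 13.9, 0, 0, 0, 4.5],
  ],
)

```text
t: 8.43
tool_pos: [0.5614, -0.304, 0.1774]
eef_rot: [3.139, 0.002, 1.539]
contact_force: [0.2, 0.4, -0.6]
width: 0.529
```

```bash
python3 - <<'E'
from fit import *
s=monitor.observe(); print({k:np.round(s[k],4) for k in("t","tool_pos","eef_rot","width","contact_force")})
f=optics.grab_frame("wrist"); cv2.imwrite("pics/w4.png",cv2.resize(f["image"],(800,600),interpolation=cv2.INTER_CUBIC))
q=[.4718,-.2108+.0037,-.0313]
for x in(.03,.124):
  print((proj(f,[(*tr(q,x,y+d),.058) for y in(.093,.031,-.031,-.093) for d in(.0225,-.0225)])*800/560).round().tolist())
print((proj(f,[(*tr(q,x,-.093),.055) for x in(.010,.234)])*800/560).round().tolist())
E
```

```text
{'t': np.float64(8.425), 'tool_pos': array([ 0.5614, -0.304 ,  0.1774]), 'eef_rot': array([3.1386e+00, 2.1000e-03, 1.5390e+00]), 'width': np.float64(0.5286), 'contact_force': array([ 0.2277,  0.3888, -0.6468])}
[[766.0, 183.0], [685.0, 183.0], [654.0, 183.0], [574.0, 183.0], [543.0, 183.0], [463.0, 183.0], [432.0, 184.0], [352.0, 184.0]]
[[729.0, 340.0], [656.0, 340.0], [629.0, 340.0], [556.0, 340.0], [528.0, 340.0], [456.0, 340.0], [428.0, 340.0], [356.0, 340.0]]
[[392.0, 146.0], [392.0, 486.0]]
```

View pics/w4.png

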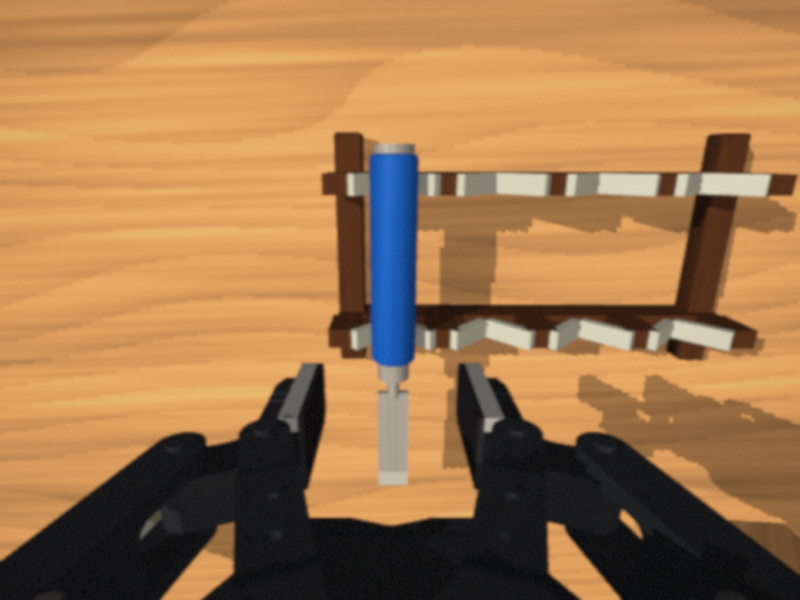

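Blue is seated: butt at (394,146) and tip at (393,485), within 2 px of the seated prediction. Both sides need about +4 mm in y, so I use that for the rest. Green is next.

Call:
arm_command(
  targets=[
    [-0.1, 1.5, 0, 0, 0, 0.2, 4.5],
    [-0.4, 5, 0, 0, 0, 0.7, 4.5],
    [-0.8, 10, 0, 0, 0, 1.5, 4.5],
    [-1.3, 15.5, 0, 0, 0, 2.3, 4.5],
    [-1.8, 21, 0, 0, 0, 3.1, 4.5],
    [-2.3, 26.5, 0, 0, 0, 3.9, 4.5],
    [-2.7, 32, 0, 0, 0, 4.7, 4.5],
    [-3.2, 37.5, 0, 0, 0, 5.6, 4.5],
    [-3.7, 43, 0, 0, 0, 6.4, 4.5],
    [-4.1, 48, 0, 0, 0, 7.1, 4.5],
    [-4.5, 52.5, 0, 0, 0, 7.8, 4.5],
    [-4.7, 55.5, 0, 0, 0, 8.2, 4.5],
    [-4.8, 56.7, 0, 0, 0, 8.4, 4.5],
    [-4.8, 56.7, -1.5, 0, 0, 8.4, 4.5],
    [-4.8, 56.7, -4.5, 0, 0, 8.4, 4.5],
    [-4.8, 56.7, -8, 0, 0, 8.4, 4.5],
    [-4.8, 56.7, -11, 0, 0, 8.4, 4.5],
    [-4.8, 56.7, -13, 0, 0, 8.4, 4.5],
    [-4.8, 56.7, -14, 0, 0, 8.4, 4.5],
    [-4.8, 56.7, -14, 0, 0, 8.4, 4.5],
  ],
)

```text
t: 10.98
tool_pos: [0.5124, 0.2625, 0.0345]
eef_rot: [-3.14, 0.0, 1.685]
contact_force: [-0.6, -0.1, 0.2]
width: 0.523
```

Call:
arm_command(
  targets=[
    [0, 0, 0, 0, 0, 0, 1],
    [0, 0, 0, 0, 0, 0, 1],
    [0, 0, 0, 0, 0, 0, 1],
    [0, 0, 0, 0, 0, 0, 1],
    [0, 0, 0, 0, 0, 0, 1],
  ],
)

```text
t: 11.6
tool_pos: [0.5134, 0.2628, 0.0362]
eef_rot: [3.14, 0.001, 1.685]
contact_force: [-0.1, -5.9, 3.4]
width: 0.306
```

Call:
arm_command(
  targets=[
    [0, 0, 0.8, 0, 0, 0, 1],
    [0, 0, 3, 0, 0, 0, 1],
    [0, 0, 6.5, 0, 0, 0, 1],
    [0, 0, 10, 0, 0, 0, 1],
    [0.1, -1.5, 12.5, 0, 0, -0.2, 1],
    [0.5, -5, 14, 0, 0, -0.8, 1],
    [1, -10, 14, 0, 0, -1.6, 1],
    [1.5, -15, 14, 0, 0, -2.5, 1],
    [2, -20, 14, 0, 0, -3.3, 1],
    [2.5, -25, 14, 0, 0, -4.2, 1],
    [3, -30, 14, 0, 0, -5, 1],
    [3.5, -35, 14, 0, 0, -5.8, 1],
    [4, -40, 14, 0, 0, -6.6, 1],
    [4.4, -44, 14, 0, 0, -7.3, 1],
    [4.7, -47.5, 14, 0, 0, -7.9, 1],
    [4.9, -49.6, 14, 0, 0, -8.3, 1],
    [5, -50.4, 14, 0, 0, -8.4, 1],
    [5, -50.4, 12.5, 0, 0, -8.4, 1],
    [5, -50.4, 9.5, 0, 0, -8.4, 1],
    [5, -50.4, 6.5, 0, 0, -8.4, 1],
  ],
)

```text
t: 14.1
tool_pos: [0.5626, -0.2389, 0.0988]
eef_rot: [-3.141, -0.001, 1.541]
contact_force: [0.9, -0.1, -1.4]
width: 0.307
```

Call:
arm_command(
  targets=[
    [0, 0, -2.5, 0, 0, 0, 1],
    [0, 0, -4.5, 0, 0, 0, 1],
    [0, 0, -5.8, 0, 0, 0, 1],
    [0, 0, -6.4, 0, 0, 0, 1],
    [0, 0, -6.4, 0, 0, 0, 1],
    [0, 0, -6.4, 0, 0, 0, 1],
  ],
)

```text
t: 14.85
tool_pos: [0.563, -0.2406, 0.0367]
eef_rot: [3.141, 0.001, 1.539]
contact_force: [-0.2, -1.6, 0.1]
width: 0.311
```

Call:
arm_command(
  targets=[
    [0, 0, 0, 0, 0, 0, 4.5],
    [0, 0, 0, 0, 0, 0, 4.5],
    [0, 0, 0, 0, 0, 0, 4.5],
    [0, 0, 0, 0, 0, 0, 4.5],
    [0, 0, 1, 0, 0, 0, 4.5],
    [0, 0, 4, 0, 0, 0, 4.5],
    [0, 0, 8, 0, 0, 0, 4.5],
    [0, 0, 12, 0, 0, 0, 4.5],
    [-0.1, 1.5, 13.9, 0, 0, 0.3, 4.5],
    [-0.5, 5, 13.9, 0, 0, 0.9, 4.5],
    [-1, 10, 13.9, 0, 0, 1.9, 4.5],
    [-1.5, 15.5, 13.9, 0, 0, 2.9, 4.5],
    [-2, 21, 13.9, 0, 0, 4, 4.5],
    [-2.5, 26.5, 13.9, 0, 0, 5, 4.5],
    [-3, 32, 13.9, 0, 0, 6.1, 4.5],
    [-3.5, 37, 13.9, 0, 0, 7, 4.5],
    [-3.9, 41, 13.9, 0, 0, 7.8, 4.5],
    [-4.1, 43.5, 13.9, 0, 0, 8.2, 4.5],
    [-4.2, 44.2, 13.9, 0, 0, 8.4, 4.5],
    [-4.2, 44.2, 13.9, 0, 0, 8.4, 4.5],
  ],
)

```text
t: 17.35
tool_pos: [0.5208, 0.2014, 0.1756]
eef_rot: [3.141, 0.0, 1.686]
contact_force: [-0.8, 0.5, -0.3]
width: 0.526
```

```bash
python3 - <<'E'
from fit import *
f=optics.grab_frame("wrist"); g=optics.grab_frame("top")
cv2.imwrite("pics/w5.png",np.hstack([cv2.resize(f["image"],(400,300)),cv2.resize(g["image"][120:260,310:497],(400,300),interpolation=cv2.INTER_CUBIC)]))
p=[.4242,.218+.0035,.1156]
print((proj(f,[(*tr(p,.0775+dx,y),.055) for y in(-.031,-.093) for dx in(.157,-.067)])*400/560).round().tolist(), f["cx"]*400/560)
E
```

```text
[[195.0, 244.0], [195.0, 73.0], [150.0, 244.0], [138.0, 73.0]] 195.18002790065347
```

View pics/w5.png

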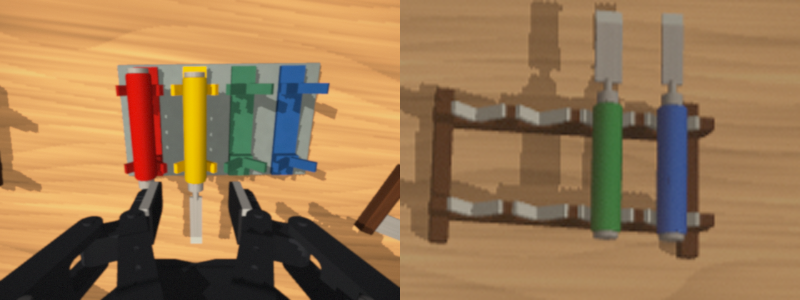

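Left half: yellow at column 195, exactly on the finger midline. Right half: green and blue lie seated in the two right grooves. I grip yellow now.

Call:
arm_command(
  targets=[
    [0, 0, -1.5, 0, 0, 0, 4.5],
    [0, 0, -4.5, 0, 0, 0, 4.5],
    [0, 0, -8, 0, 0, 0, 4.5],
    [0, 0, -11, 0, 0, 0, 4.5],
    [0, 0, -13, 0, 0, 0, 4.5],
    [0, 0, -14, 0, 0, 0, 4.5],
    [0, 0, -14, 0, 0, 0, 4.5],
    [0, 0, -14, 0, 0, 0, 1],
    [0, 0, -14, 0, 0, 0, 1],
    [0, 0, -14, 0, 0, 0, 1],
    [0, 0, -14, 0, 0, 0, 1],
    [0, 0, -14, 0, 0, 0, 1],
  ],
)

```text
t: 18.95
tool_pos: [0.5213, 0.2012, 0.0361]
eef_rot: [3.14, 0.0, 1.685]
contact_force: [-0.7, -4.1, 6.8]
width: 0.306
```

Call:
arm_command(
  targets=[
    [0, 0, 0.8, 0, 0, 0, 1],
    [0, 0, 3, 0, 0, 0, 1],
    [0, 0, 6.5, 0, 0, 0, 1],
    [0, 0, 10, 0, 0, 0, 1],
    [0.1, -1.5, 12.5, 0, 0, -0.3, 1],
    [0.5, -5, 14, 0, 0, -1.1, 1],
    [1.1, -10, 14, 0, 0, -2.2, 1],
    [1.7, -15, 14, 0, 0, -3.3, 1],
    [2.3, -20, 14, 0, 0, -4.4, 1],
    [2.9, -25, 14, 0, 0, -5.5, 1],
    [3.5, -30, 14, 0, 0, -6.6, 1],
    [4, -34, 14, 0, 0, -7.5, 1],
    [4.3, -36.8, 14, 0, 0, -8.1, 1],
    [4.4, -38, 14, 0, 0, -8.4, 1],
    [4.4, -38, 12.5, 0, 0, -8.4, 1],
    [4.4, -38, 9.5, 0, 0, -8.4, 1],
    [4.4, -38, 6.5, 0, 0, -8.4, 1],
    [4.4, -38, 4, 0, 0, -8.4, 1],
    [4.4, -38, 2, 0, 0, -8.4, 1],
    [4.4, -38, 0.8, 0, 0, -8.4, 1],
  ],
)

```text
t: 21.45
tool_pos: [0.564, -0.1767, 0.0417]
eef_rot: [-3.14, -0.001, 1.541]
contact_force: [0.4, 0.7, -1.3]
width: 0.309
```

Call:
arm_command(
  targets=[
    [0, 0, -0.7, 0, 0, 0, 1],
    [0, 0, -0.7, 0, 0, 0, 1],
    [0, 0, -0.7, 0, 0, 0, 1],
  ],
)

```text
t: 21.82
tool_pos: [0.565, -0.1785, 0.0367]
eef_rot: [3.141, 0.0, 1.539]
contact_force: [-0.3, -1.8, -0.8]
width: 0.308
```

Call:
arm_command(
  targets=[
    [0, 0, 0, 0, 0, 0, 4.5],
    [0, 0, 0, 0, 0, 0, 4.5],
    [0, 0, 0, 0, 0, 0, 4.5],
    [0, 0, 0, 0, 0, 0, 4.5],
    [0, 0, 1, 0, 0, 0, 4.5],
    [0, 0, 4, 0, 0, 0, 4.5],
    [0, 0, 8, 0, 0, 0, 4.5],
    [0, 0, 12, 0, 0, 0, 4.5],
    [-0.2, 1.5, 13.9, 0, 0, 0.4, 4.5],
    [-0.6, 5, 13.9, 0, 0, 1.3, 4.5],
    [-1.3, 10, 13.9, 0, 0, 2.6, 4.5],
    [-2, 15, 13.9, 0, 0, 4, 4.5],
    [-2.6, 20, 13.9, 0, 0, 5.3, 4.5],
    [-3.3, 25, 13.9, 0, 0, 6.6, 4.5],
    [-3.8, 29, 13.9, 0, 0, 7.7, 4.5],
    [-4, 31.2, 13.9, 0, 0, 8.2, 4.5],
    [-4.1, 31.8, 13.9, 0, 0, 8.4, 4.5],
    [-4.1, 31.8, 13.9, 0, 0, 8.4, 4.5],
  ],
)

```text
t: 24.08
tool_pos: [0.5239, 0.1392, 0.1756]
eef_rot: [3.141, 0.0, 1.686]
contact_force: [0.5, -0.2, -0.5]
width: 0.525
```

Call:
arm_command(
  targets=[
    [0, 0, -1.5, 0, 0, 0, 4.5],
    [0, 0, -4.5, 0, 0, 0, 4.5],
    [0, 0, -8, 0, 0, 0, 4.5],
    [0, 0, -11, 0, 0, 0, 4.5],
    [0, 0, -13, 0, 0, 0, 4.5],
    [0, 0, -14, 0, 0, 0, 4.5],
    [0, 0, -14, 0, 0, 0, 4.5],
    [0, 0, -14, 0, 0, 0, 1],
    [0, 0, -14, 0, 0, 0, 1],
    [0, 0, -14, 0, 0, 0, 1],
    [0, 0, -14, 0, 0, 0, 1],
    [0, 0, -14, 0, 0, 0, 1],
  ],
)

```text
t: 25.58
tool_pos: [0.5244, 0.1391, 0.0361]
eef_rot: [3.14, 0.001, 1.685]
contact_force: [-0.5, -4.5, 6.2]
width: 0.312
```

Call:
arm_command(
  targets=[
    [0, 0, 0.8, 0, 0, 0, 1],
    [0, 0, 3, 0, 0, 0, 1],
    [0, 0, 6.5, 0, 0, 0, 1],
    [0, 0, 10, 0, 0, 0, 1],
    [0.2, -1.5, 12.5, 0, 0, -0.5, 1],
    [0.8, -5, 14, 0, 0, -1.6, 1],
    [1.6, -10, 14, 0, 0, -3.2, 1],
    [2.5, -15, 14, 0, 0, -4.9, 1],
    [3.3, -20, 14, 0, 0, -6.5, 1],
    [4, -23.8, 14, 0, 0, -7.8, 1],
    [4.2, -25.2, 14, 0, 0, -8.2, 1],
    [4.3, -25.6, 14, 0, 0, -8.4, 1],
    [4.3, -25.6, 12.5, 0, 0, -8.4, 1],
    [4.3, -25.6, 9.5, 0, 0, -8.4, 1],
    [4.3, -25.6, 6.5, 0, 0, -8.4, 1],
    [4.3, -25.6, 4, 0, 0, -8.4, 1],
    [4.3, -25.6, 2, 0, 0, -8.4, 1],
    [4.3, -25.6, 0.6, 0, 0, -8.4, 1],
    [4.3, -25.6, 0.1, 0, 0, -8.4, 1],
    [4.3, -25.6, 0.1, 0, 0, -8.4, 1],
  ],
)

```text
t: 28.08
tool_pos: [0.5666, -0.1165, 0.0366]
eef_rot: [3.142, 0.001, 1.539]
contact_force: [-2.4, -1.7, -0.3]
width: 0.312
```

Call:
arm_command(
  targets=[
    [0, 0, 0, 0, 0, 0, 4.5],
    [0, 0, 0, 0, 0, 0, 4.5],
    [0, 0, 0, 0, 0, 0, 4.5],
    [0, 0, 0, 0, 0, 0, 4.5],
    [0, 0, 1, 0, 0, 0, 4.5],
    [0, 0, 4, 0, 0, 0, 4.5],
    [0, 0, 8, 0, 0, 0, 4.5],
    [0, 0, 12, 0, 0, 0, 4.5],
    [-2, 4, 14, 0, 0, 0, 4.5],
    [-4, 8, 15, 0, 0, 0, 4.5],
    [-5, 10, 15, 0, 0, 0, 4.5],
    [-5, 10, 15, 0, 0, 0, 4.5],
    [-5, 10, 15, 0, 0, 0, 4.5],
    [-5, 10, 15, 0, 0, 0, 4.5],
  ],
)

```text
t: 29.82
tool_pos: [0.5172, -0.0175, 0.1858]
eef_rot: [-3.141, 0.0, 1.538]
contact_force: [0.3, 0.3, 0.7]
width: 0.527
```

```bash
python3 - <<'E'
from fit import *
f=optics.grab_frame("wrist"); g=optics.grab_frame("top"); h=optics.grab_frame("scene")
a=cv2.resize(g["image"][120:260,310:497],(400,300),interpolation=cv2.INTER_CUBIC)
b=cv2.resize(h["image"][180:300,80:280],(400,300),interpolation=cv2.INTER_CUBIC)
cv2.imwrite("pics/w6.png",np.vstack([np.hstack([a,b]),np.hstack([cv2.resize(f["image"],(400,300)),np.zeros((300,400,3),np.uint8)])]))
q=[.4718,-.2108+.0037,-.0313]
P=[(*tr(q,x,y),.055) for y in(.093,.031,-.031,-.093) for x in(.010,.234)]
print(((proj(g,P)-[310,120])*[400/187,300/140]).round().tolist())
print((proj(f,P)*400/560+[0,300]).round().tolist())
s=monitor.observe(); print(s["t"],s["tool_pos"])
E
```

```text
[[71.0, 228.0], [79.0, 2.0], [137.0, 232.0], [143.0, 6.0], [203.0, 236.0], [206.0, 10.0], [268.0, 240.0], [269.0, 13.0]]
[[114.0, 420.0], [129.0, 569.0], [62.0, 420.0], [88.0, 570.0], [11.0, 420.0], [46.0, 570.0], [-40.0, 420.0], [5.0, 570.0]]
29.975 [ 0.51703178 -0.01719769  0.18586549]
```

View pics/w6.png

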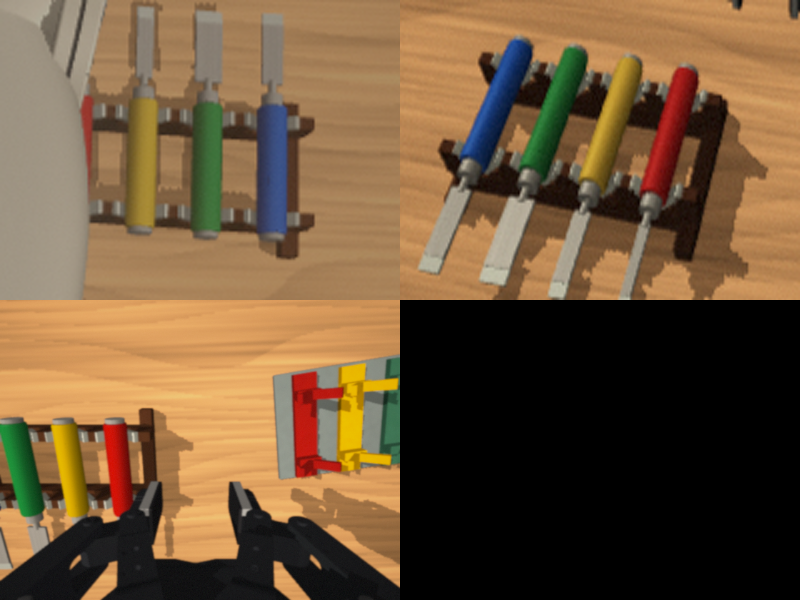

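All four lie seated in the rack: red, yellow, green and blue from left to right. Butts in the wrist view are at (115,420), (63,420) and (12,421), against a prediction of (114,420), (62,420) and (11,420). The arm is clear, so I hand in.

```bash
python3 -c "
from rig import order; print(order.close_job())"
```

```text
the job is handed in; nothing more can be done
None
```

I moved all four chisels to the rack in reverse order and handed the job in at about 30 s. In the rack they now lie red, yellow, green, blue from left to right, blades pointing away from the robot.

- **Final checks:** The red, yellow and green butts matched the seated prediction within about 1 px (roughly 1–2 mm) in the last wrist view. Blue was checked the same way, within 2 px, just after I placed it. The scene view shows all four in their grooves.
- **Disagreement:** My first top-camera fit was 3–4 mm off in y for both the board and the rack. I corrected it from the wrist view and the forces felt at the first grasp.
- **Limits:** The contact forces I read at the end of each move stayed under about 8 N. In the last top view the arm partly hid red, so red's position rests on the wrist and scene views.

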